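# Unlock and stroke the governor test treadle

## Task

Lift the red lock bar straight up and level out of its two U brackets so that both ends come clear together, and set it down gently, handle up, with its whole length on the black rubber mat. Then press the unlocked treadle all the way down to its stop, keep it there for a full second and let it spring back up. Leave the copper snubber and the black transducer standing where they are.

Things in the scene. Friction and masses are not known exactly. Their poses are not given: they have to be found in the camera images.
- stand: Fixed grey treadle stand, base 240 (x) x 190 (y) x 12 mm; origin at the centre of its underside; the pedal points along its -x, hinge and lock bar lie along y. Two aluminium U brackets at y = +-75 mm, x = 38 mm: slot 24 mm wide in x, open upwards, floor 105 mm and cheek tops 130 mm up, 14 mm thick in y. Hinge line at x = 60, z = 70 mm; bronze block behind it.
- treadle (a joint): Angle of the steel pedal with ribbed black rubber pad: 0 = up, at rest; 0.28 rad = fully down on its stop. A spring returns it: about 3 N at the pad starts it, 9 to 10 N holds it down. The pad slopes up 0.12 rad towards its free end at rest. A horn at the hinge, 70 mm wide, reaching 128 mm above the table, strikes the lock bar after under 0.1 rad while that is in the brackets.
- treadle_pad (a point): Centre of the pad's upper face, where to press (pad 65 x 90 mm). It moves with the pedal: 145 mm from the hinge line, about 98 mm above the table at rest and about 40 mm lower at the stop.
- lockbar: Loose red bar lying in the brackets, 192 mm long along its y, 20 x 20 mm, 0.3 to 0.56 kg, with a head 36 (x) x 8 x 28 mm high at each end, outside the brackets. Flat underside. In the middle of its top stands a grip plate 14 mm thick (x), 60 mm long (y), from 20 to 80 mm above the underside: pinch it across its 14 mm. Origin: middle of the underside; z up.
- bar_end_a (a point): Underside of the bar at its +y head, 92 mm from the middle.
- bar_end_b (a point): Underside of the bar at its -y head, 92 mm from the middle.
- bar_seat (a point): Point of the stand where the bar's origin lies when it is seated, 105 mm above the table.
- mat: Fixed black rubber mat, 130 (x) x 270 (y) x 6 mm; origin at the centre of its underside. The bar goes on it lengthwise, along y.
- snubber: Bystander: loose copper pressure snubber, upright, 36 mm across, 100 mm tall; origin at the centre of its foot.
- transducer: Bystander: loose black position transducer, upright cylinder 42 mm across, 122 mm tall with its rod; origin at the centre of its foot.
Not all that is in view belongs to the job. Of the things like the lockbar, leave any that is blue; of the rest the larger one is meant.

How it is judged (in metres and radians):
On the way, in this order (a step that is already met when the one before it is completed fails the run):
1. the bar has been lifted straight up: both ends above the bracket cheeks, still over the brackets (z of each of bar_end_a, bar_end_b in the frame of stand above 0.132 m and horizontal distance between lockbar and bar_seat below 0.04 m), for 0.05 s.
2. the bar lies on the mat, handle up, let go (x of bar_end_a in the frame of mat between -0.062 and 0.062 m and y of bar_end_a in the frame of mat between -0.135 and 0.135 m and height (world z) of each of bar_end_a, bar_end_b below 0.014 m and x of bar_end_b in the frame of mat between -0.062 and 0.062 m and y of bar_end_b in the frame of mat between -0.135 and 0.135 m and angle between lockbar's own z axis and vertical below 0.15 rad and linear speed of lockbar below 0.02 m/s and contact force between the fingers and lockbar below 0.1 N), for 0.3 s.
3. the treadle is down on its stop (0.26 rad or more) and kept there (value of joint treadle above 0.26 rad), for 0.8 s.
At the end, for the whole second after the job is handed in: The bar rests on the rubber mat, handle up (within 0.15 rad), released and still, with the middle of both its ends over the mat and its underside on it (within 8 mm); the treadle is back up (under 0.03 rad) (all of step 2 and value of joint treadle below 0.03 rad and velocity of joint treadle below 0.05 rad/s); the robot touches nothing.
It fails at once if one end of the bar is out of its bracket while the other is still more than 15 mm deep in its own (horizontal distance between lockbar and bar_seat below 0.06 m and ((z of bar_end_a in the frame of stand above 0.135 m and z of bar_end_b in the frame of stand below 0.115 m) or (z of bar_end_b in the frame of stand above 0.135 m and z of bar_end_a in the frame of stand below 0.115 m))).
It fails at once if the bar is dropped (falls free by more than about 20 mm) (contact force between the fingers and lockbar below 0.1 N and linear speed of lockbar above 0.5 m/s and height (world z) of lockbar above 0.008 m).
It fails at once if the snubber is shifted by more than 20 mm or tipped (distance of snubber from where it was at the start of the episode above 0.02 m or angle between snubber's own z axis and vertical above 0.3 rad).
It fails at once if the transducer is shifted by more than 20 mm or tipped (distance of transducer from where it was at the start of the episode above 0.02 m or angle between transducer's own z axis and vertical above 0.3 rad).
It also fails if it takes over 53 s, if anything falls off the work surface, if the arm or the gripper's body presses on something with over 40 N, if the wrist force passes 120 N, or if a joint passes its speed limit or range.

## Robot

A 6-joint arm with a two-finger parallel gripper is mounted at the origin on the work surface. World frame = base frame: x ahead of the robot, y to its left, z up, the work surface at z = 0. Lengths are in mm, angles in rad, forces in N, time in s.
With the tool pointing down it reaches from about 350 to 775 mm from the base axis. Payload 7.3 kg.
Tool frame: the origin (TCP) lies on the front face of the gripper's body, between the roots of the fingers; the fingertips stand 66 mm ahead of it and the grasp point (between the pads) lies 47 mm ahead of it; z points along the fingers, y is the direction in which the jaws open and shut (so a half turn about z gives the same grasp; the last joint's range is limited). The gripper opens to 92 mm and grips with 3 to 60 N. Pads are 19 mm wide; open, the fingers measure 130 mm over their backs; the gripper's body (75 mm by 190 mm) begins 47 mm behind the grasp point.
Start: joints at [-1.444, 0.342, 1.524, -0, 1.275, -0.146], TCP at [141.471, -505.593, 292.241] pointing down, gripper open.
Joint ranges: [-2.53, 2.53], [-0.77, 2.02], [0.04, 2.7], [-1, 4.14], [0.28, 2.66], [-3.11, 3.11]. Speed limits (rad/s): [2.57, 2.57, 3.14, 3.14, 3.14, 3.14].

## Interface

Orientations are given as a 3x3 rotation matrix whose columns are the frame's x, y, z axes.
In Python, from station import monitor, vision, ticket, masks_of gives the robot as it stands.
- The arm moves only by the tool play_rows, never from a script. Its argument "plan" is a list of rows, each an object of numbers: "gripper": the opening, from -1 (shut) to 1 (fully open); "dx", "dy", "dz": the shift along the tool's x, y, z in m; "roll": the turn about the tool's z in rad. In form: [{"gripper": .., "dx": .., "dy": .., "dz": .., "roll": ..}, ...]. A call has 1 to 20 rows; each row is the pose to reach, as a shift and turn from the pose measured when the call began, along the tool's axes at that moment; what a row does not reach only later rows make up. A row lasts 1/8 s, in which the tool goes at most 62.5 mm and 10.7 degrees, less where a joint would pass 70% of its speed; a pose out of reach is approached as far as the arm can. A call with a gripper value outside its range is refused whole. The fingers move at their own pace and stop on an object; "squeeze" is the grip in N (left out, the last holds). Time passes only in rows, so rows that repeat a pose let the fingers close. It gives the time, the measured TCP pose, the force and the opening at its end, in the units of the state.
- monitor.state(): the state, without advancing time (a new reading comes with each control period).
- vision.grab_frame(name): name is "side" or "top" or "wrist"; returns a dict with "color" (420x560x3 uint8, red, green, blue), "K" (3x3 intrinsics, pixels), "T" (4x4, takes a point from camera to world coordinates). Camera axes: x right, y up, looking along -z (the intrinsics and any distortion apply to the point x, -y, -z); pixel columns grow to the right and rows downward; lengths in mm; the calibration is good to about 2 mm. The wrist camera is an equidistant fisheye: a pixel r from the principal point sees the ray r / f radians off the axis. A picture is of the moment at which its call begins. There is no depth.
- ticket.hand_in(): hands the job in, once; it reports no verdict.
Trained networks look in the newest picture that a camera, given by its name, has taken for a name from the list of things; names that differ only in an ending like _2 or _b are one class to them, and where a whole thing is asked for, a point or a joint stands for the part that bears it (a point fixed in the world has none). Each returns a list of dicts, best first, with "confidence" (0 to 1); they miss things now and then, are a little off and sometimes report something else, mostly with a low value. They report only what shows in the picture. A call takes as long as a camera call. They do not tell look-alikes from the thing itself.
- masks_of(camera, name): "region" (420x560 bool, what is visible of it) and "location" ([column, row] in pixels, amid what is visible of it).
The state is a dict: "clock": time; "qpos": joint angles; "dq": joint speeds; "effort": joint torques, N m; "tcp_pos": TCP position; "eef_rot": TCP orientation; "ft_force": force on the tool from outside, world axes, zero at the start; "moment": the same for the moment, N m; "gripper_width": finger opening in mm.
Only numpy, scipy, OpenCV 4.12 (cv2) and the standard library are available. Lean on these libraries where they do the work, as an engineer would, in place of code of your own. Each camera call takes 0.05 s, during which the arm holds its last target.

## Working session

There is one attempt and no reset: what is moved stays moved. The work goes in short steps, Python scripts to look and compute and a tool call to move; the robot and the scene stay as the last step left them, time stands still between calls to the robot, and variables do not carry over. Pictures are saved under pics/ and viewed, and the job is handed in when it is done.

Besides the shell and the picture viewer there is one more tool, called after "Emit:" by a JSON object that holds its "name" and its "arguments", one argument or row to a line. play_rows: Moves the arm, as the interface text tells. Its arguments: {"type":"object","properties":{"plan":{"type":"array","items":{"type":"object","properties":{"gripper":{"type":"number"},"dx":{"type":"number"},"dy":{"type":"number"},"dz":{"type":"number"},"roll":{"type":"number"}}}},"squeeze":{"type":"number"}},"required":["plan"]}

```bash
mkdir -p pics; ls; python3 - <<'E'
from station import monitor, vision
import cv2, numpy as np
s=monitor.state(); print(s)
for n in ["side","top","wrist"]:
    f=vision.grab_frame(n); cv2.imwrite(f"pics/{n}0.png",f["color"][:,:,::-1]); print(n,f["K"].tolist(),np.round(f["T"],3).tolist(), [k for k in f])
E
```

```text
pics
{'clock': 0.0, 'qpos': array([-1.44397239e+00,  3.42734817e-01,  1.52505072e+00, -1.24650023e-06,
        1.27535823e+00, -1.46010755e-01]), 'dq': array([ 0.00051908,  0.00016327, -0.00040692,  0.00026294,  0.0014059 ,
       -0.00142476]), 'effort': array([ 6.70641803e-04, -4.31235909e+01, -2.44215131e+01,  7.18018273e-02,
        5.59145375e-02, -1.13878298e-04]), 'tcp_pos': array([ 141.44379125, -505.26539421,  291.52683058]), 'eef_rot': array([[ 9.63010849e-01,  2.69462551e-01, -1.97374354e-04],
       [ 2.69462530e-01, -9.63009646e-01,  1.53850542e-03],
       [ 2.24496188e-04, -1.53478240e-03, -9.99998797e-01]]), 'ft_force': array([ 0.7696422 ,  0.09523537, -0.16756588]), 'moment': array([-0.03992972, -0.01531955,  0.01410212]), 'gripper_width': 91.68847446555814}
side [[481.32597462292455, 0.0, 270.14507053884586], [0.0, 481.32597462292455, 207.17226887865885], [0.0, 0.0, 1.0]] [[-0.974, 0.149, -0.172, 313.489], [-0.227, -0.559, 0.797, 902.516], [0.022, 0.815, 0.578, 805.219], [0.0, 0.0, 0.0, 1.0]] ['color', 'K', 'T']
top [[536.3073446985525, 0.0, 288.5295471406092], [0.0, 536.3073446985525, 209.64120358507316], [0.0, 0.0, 1.0]] [[-0.016, 0.997, -0.077, 410.383], [-1.0, -0.016, 0.006, -51.373], [0.005, 0.077, 0.997, 1293.695], [0.0, 0.0, 0.0, 1.0]] ['color', 'K', 'T']
wrist [[325.19226210127806, 0.0, 281.2711618197365], [0.0, 325.19226210127806, 212.91608238646867], [0.0, 0.0, 1.0]] [[0.268, 0.93, 0.252, 209.292], [-0.963, 0.259, 0.069, -485.426], [-0.001, -0.261, 0.965, 384.528], [0.0, 0.0, 0.0, 1.0]] ['color', 'K', 'T']
```

View pics/side0.png

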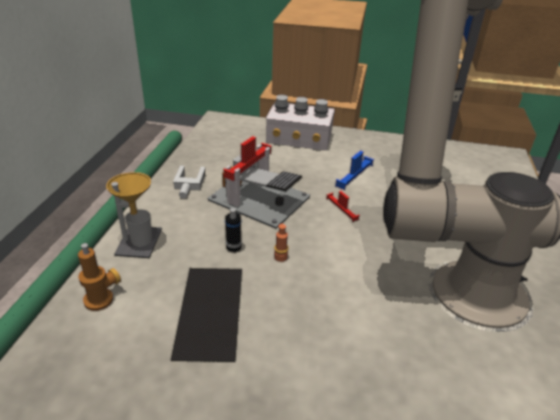

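View pics/top0.png

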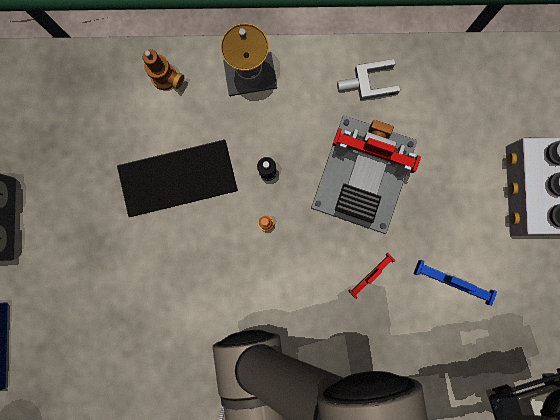

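View pics/wrist0.png

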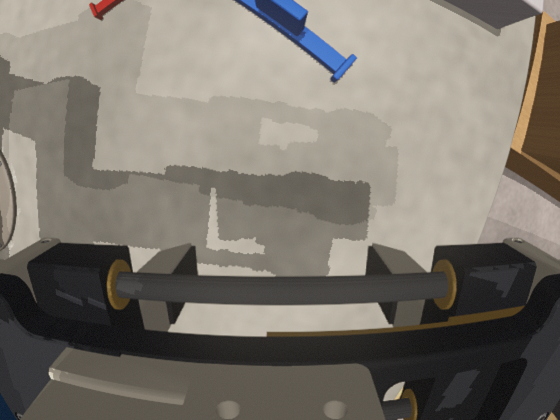

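```bash
cat > h.py <<'E'
import numpy as np, cv2
from station import monitor, vision, masks_of
def proj(f,P):
    P=np.atleast_2d(P).astype(float); T=f["T"]; K=f["K"]
    c=(P-T[:3,3])@T[:3,:3]; c=c*[1,-1,-1]
    if f.get("fish"):
        r=np.hypot(c[:,0],c[:,1]); th=np.arctan2(r,c[:,2]); s=th/np.maximum(r,1e-9)
        return np.c_[K[0,0]*c[:,0]*s+K[0,2],K[1,1]*c[:,1]*s+K[1,2]]
    return np.c_[K[0,0]*c[:,0]/c[:,2]+K[0,2],K[1,1]*c[:,1]/c[:,2]+K[1,2]]
def ray(f,px):
    K=f["K"];T=f["T"]; u=(px[0]-K[0,2])/K[0,0]; v=(px[1]-K[1,2])/K[1,1]
    if f.get("fish"):
        r=np.hypot(u,v); s=np.sin(r)/max(r,1e-9); d=np.array([u*s,v*s,np.cos(r)])
    else: d=np.array([u,v,1.])
    d=d*[1,-1,-1]; d=T[:3,:3]@d; return T[:3,3],d/np.linalg.norm(d)
def atz(f,px,z):
    o,d=ray(f,px); return o+d*(z-o[2])/d[2]
def tri(*fp):
    A=np.zeros((3,3));b=np.zeros(3)
    for f,p in fp:
        o,d=ray(f,p); M=np.eye(3)-np.outer(d,d); A+=M;b+=M@o
    x=np.linalg.solve(A,b); return x
def grab(n):
    f=vision.grab_frame(n); f["fish"]= n=="wrist"; return f
E
python3 - <<'E'
from h import *
import pickle
out={}
for n in ["side","top"]:
    f=grab(n); img=f["color"][:,:,::-1].copy()
    out[n]=f
    for t,c in [("lockbar",(0,255,0)),("stand",(255,0,255)),("mat",(255,255,0)),("snubber",(0,255,255)),("transducer",(255,128,0)),("treadle_pad",(0,128,255))]:
        for m in masks_of(n,t):
            r=m["region"]; out.setdefault((n,t),[]).append(m)
            print(n,t,round(m["confidence"],2),np.round(m["location"],1),r.sum())
            cs,_=cv2.findContours(r.astype(np.uint8),cv2.RETR_EXTERNAL,cv2.CHAIN_APPROX_NONE); cv2.drawContours(img,cs,-1,c,1)
    c=img[90:330,150:430] if n=="side" else img[20:310,90:510]
    cv2.imwrite(f"pics/{n}_m.png",cv2.resize(c,None,fx=1.9 if n=="top" else 2.5,fy=1.9 if n=="top" else 2.5,interpolation=cv2.INTER_NEAREST))
pickle.dump(out,open("o.pkl","wb"))
E
```

```text
side lockbar 0.96 [248.4 156.6] 822
side lockbar 0.63 [341.1 205.5] 455
side stand 0.79 [261.1 191.8] 4182
side mat 0.62 [209.7 318.5] 5601
side mat 0.22 [262.8 193.5] 3972
side snubber 0.6 [282.  242.6] 440
side transducer 0.89 [234.5 232. ] 671
side treadle_pad 0.85 [267.7 177.4] 1010
side treadle_pad 0.67 [263.4 193.8] 3998
top lockbar 0.98 [453.4 283.2] 877
top lockbar 0.74 [372.7 274.9] 435
top lockbar 0.57 [378.3 148.8] 1083
top stand 0.84 [364.7 177.6] 6802
top mat 0.9 [180.4 177.9] 5881
top snubber 0.45 [265.7 220.5] 197
top transducer 0.65 [266.5 168.2] 348
top treadle_pad 0.66 [364.6 185.5] 2374
```

View pics/side_m.png

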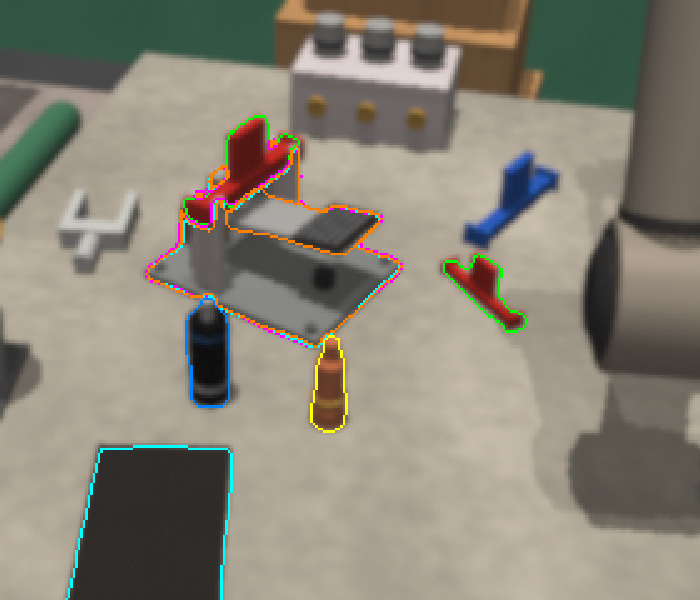

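View pics/top_m.png

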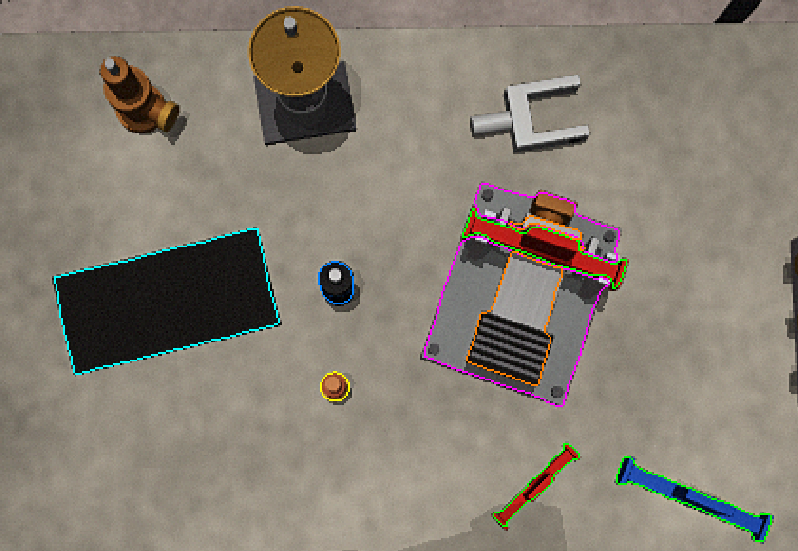

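```bash
cat > fit.py <<'E'
from h import *
from scipy.optimize import minimize
def box(x0,x1,y0,y1,z0,z1): return np.array([[x,y,z] for x in(x0,x1) for y in(y0,y1) for z in(z0,z1)],float)
BAR=[box(-10,10,-96,96,0,20),box(-18,18,88,96,0,28),box(-18,18,-96,-88,0,28),box(-7,7,-30,30,20,80)]
BASE=[box(-120,120,-95,95,0,12)]
MAT=[box(-65,65,-135,135,0,6)]
S=4
def sil(f,boxes,p):
    c,s=np.cos(p[3]),np.sin(p[3]); R=np.array([[c,-s,0],[s,c,0],[0,0,1]])
    im=np.zeros((420*S,560*S),np.uint8)
    for b in boxes:
        q=proj(f,b@R.T+p[:3]); q=(q+0.5)*S-0.5
        cv2.fillConvexPoly(im,cv2.convexHull(np.round(q*16).astype(np.int32)),1,shift=4)
    return im
def fit(views,boxes,p0,freez=False):
    ms=[(f,cv2.resize(m.astype(np.uint8),None,fx=S,fy=S,interpolation=cv2.INTER_NEAREST)) for f,m in views]
    def cost(v):
        p=np.array(v,float); p=np.r_[p[:2],0,p[2]/100] if freez else np.r_[p[:3],p[3]/100]
        t=0
        for f,m in ms:
            a=sil(f,boxes,p); t+=1-(a&m).sum()/max(1,(a|m).sum())
        return t
    x=[p0[0],p0[1],p0[3]*100] if freez else [p0[0],p0[1],p0[2],p0[3]*100]
    for k in (15,5,2):
        n=len(x); sim=np.vstack([x]+[np.array(x)+k*np.eye(n)[i] for i in range(n)])
        r=minimize(cost,x,method="Nelder-Mead",options=dict(initial_simplex=sim,xatol=.05,fatol=1e-5,maxiter=150)); x=r.x
    p=np.r_[x[:2],0,x[2]/100] if freez else np.r_[x[:3],x[3]/100]
    return p,r.fun/len(ms)
E
python3 - <<'E'
from fit import *
import pickle
o=pickle.load(open("o.pkl","rb")); fs,ft=o["side"],o["top"]
b_s=o[("side","lockbar")][0]["region"]; b_t=o[("top","lockbar")][2]["region"]
for n,a,b in [("snub",(282,260),(265.7,222)),("tri bar",(248.4,156.6),(378.3,148.8))]: print(n,tri((fs,a),(ft,b)))
print("bar", *fit([(fs,b_s),(ft,b_t)],BAR,[540,-195,105,-.25]))
print("bar top only", *fit([(ft,b_t)],BAR,[540,-195,105,-.25]))
print("base top", *fit([(ft,o[("top","stand")][0]["region"])],BASE,[500,-190,0,-.25],True))
print("mat both", *fit([(fs,o[("side","mat")][0]["region"]),(ft,o[("top","mat")][0]["region"])],MAT,[450,180,0,.2],True))
print("mat top", *fit([(ft,o[("top","mat")][0]["region"])],MAT,[450,180,0,.2],True))
for n in("snubber","transducer"):
    a=o[("side",n)][0]["region"];b=o[("top",n)][0]["region"]
    ys,xs=np.nonzero(a); print(n,"foot side",atz(fs,(np.median(xs),ys.max()-6),0), "top",atz(ft,o[("top",n)][0]["location"],100))
# base corners from side
m=o[("top","stand")][0]["region"].astype(np.uint8)
E
```

```text
snub [478.13070508  -3.60543916 -10.31713496]
tri bar [ 631.50533884 -258.15944773  127.81210631]
bar [ 6.30282355e+02 -2.52933301e+02  1.03979613e+02 -3.52917247e-01] 0.1472473119123892
bar top only [ 5.40e+02 -1.95e+02  1.05e+02 -2.50e-01] 1.0
base top [ 5.94386625e+02 -2.43183082e+02  0.00000000e+00 -3.59377191e-01] 0.16807136217710883
mat both [5.91806352e+02 2.11072097e+02 0.00000000e+00 2.19964461e-01] 0.03178560144238601
mat top [5.91453824e+02 2.10316601e+02 0.00000000e+00 2.26204596e-01] 0.028508862537701907
snubber foot side [ 4.78487832e+02 -6.53696320e+00 -1.13686838e-13] top [478.65023024  -7.3223     100.        ]
transducer foot side [ 6.07166920e+02 -1.35378997e+01 -1.13686838e-13] top [596.20290826 -10.6674327  100.        ]
```

Emit:
{"name": "play_rows", "arguments": {
  "plan": [
    {"gripper": 0.3,"dx": 0.02,"dy": -0.002,"dz": -0.005,"roll": -0.04},
    {"gripper": 0.3,"dx": 0.06,"dy": -0.006,"dz": -0.015,"roll": -0.12},
    {"gripper": 0.3,"dx": 0.11,"dy": -0.011,"dz": -0.028,"roll": -0.22},
    {"gripper": 0.3,"dx": 0.16,"dy": -0.017,"dz": -0.028,"roll": -0.32},
    {"gripper": 0.3,"dx": 0.21,"dy": -0.023,"dz": -0.028,"roll": -0.42},
    {"gripper": 0.3,"dx": 0.26,"dy": -0.028,"dz": -0.028,"roll": -0.52},
    {"gripper": 0.3,"dx": 0.31,"dy": -0.034,"dz": -0.028,"roll": -0.62},
    {"gripper": 0.3,"dx": 0.36,"dy": -0.039,"dz": -0.028,"roll": -0.72},
    {"gripper": 0.3,"dx": 0.41,"dy": -0.045,"dz": -0.028,"roll": -0.82},
    {"gripper": 0.3,"dx": 0.455,"dy": -0.05,"dz": -0.028,"roll": -0.9},
    {"gripper": 0.3,"dx": 0.485,"dy": -0.053,"dz": -0.028,"roll": -0.935},
    {"gripper": 0.3,"dx": 0.4975,"dy": -0.0544,"dz": -0.0285,"roll": -0.945},
    {"gripper": 0.3,"dx": 0.4975,"dy": -0.0544,"dz": -0.0285,"roll": -0.945},
    {"gripper": 0.3,"dx": 0.4975,"dy": -0.0544,"dz": -0.0285,"roll": -0.945}
  ]
}}

```text
clock: 2.6
tcp_pos: [604.9, -320.0, 320.9]
eef_rot: [[0.347, 0.938, -0.0], [0.938, -0.347, -0.0], [-0.0, -0.0, -1.0]]
ft_force: [-0.6, 0.7, 0.0]
gripper_width: 59.4
```

```bash
cat > look.py <<'E'
from fit import *
import pickle,sys
def look(tag,names):
    f=grab("wrist"); img=f["color"][:,:,::-1].copy(); o={"wrist":f}
    for t in names:
        for m in masks_of("wrist",t):
            o.setdefault(t,[]).append(m); r=m["region"]; print(t,round(m["confidence"],2),np.round(m["location"],1),r.sum())
            cs,_=cv2.findContours(r.astype(np.uint8),cv2.RETR_EXTERNAL,cv2.CHAIN_APPROX_NONE); cv2.drawContours(img,cs,-1,(0,255,0),1)
    cv2.imwrite(f"pics/{tag}.png",cv2.resize(img,(800,600))); pickle.dump(o,open(tag+".pkl","wb"))
    s=monitor.state(); print(s["clock"],s["tcp_pos"],s["eef_rot"].tolist(),s["ft_force"],s["gripper_width"])
    return o
E
python3 - <<'E'
from look import *
o=look("w1",["lockbar","stand","treadle_pad"])
E
```

```text
lockbar 0.84 [ 95.7 206.8] 1380
lockbar 0.62 [281.6 122.5] 5392
stand 0.8 [239.3 128.1] 27582
stand 0.53 [207.9 127.6] 13045
treadle_pad 0.71 [210.  132.4] 12835
2.8 [ 605.21096322 -319.83622102  321.12095048] [[0.3469269577214526, 0.9378921284398728, 0.0002035108409542709], [0.9378920988477742, -0.3469268584130212, -0.0004072230202647454], [-0.00031132788852051386, 0.0003321478532955227, -0.9999998963763692]] [-0.51835804  1.28950159  0.13761455] 59.740729091527626
```

View pics/w1.png

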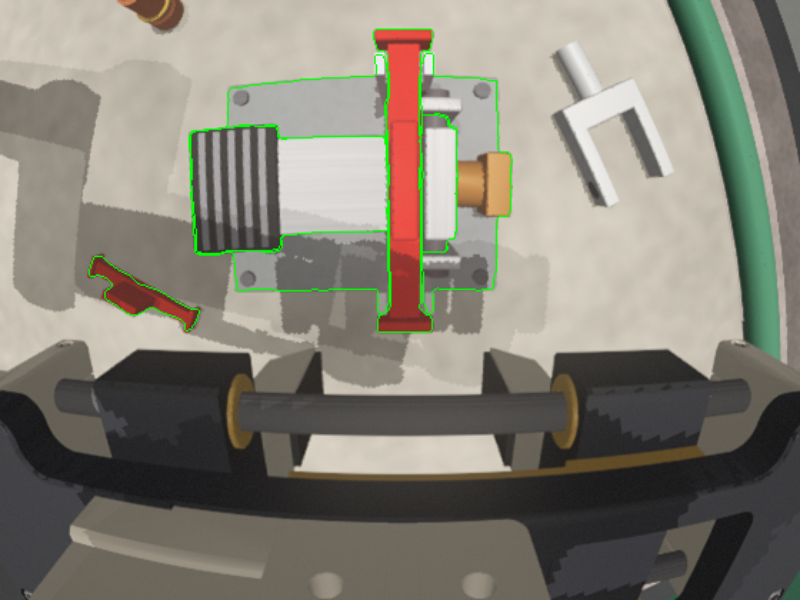

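```bash
python3 - <<'E'
from fit import *
import pickle
BAR2=[box(-10,10,y,y+24,0,20) for y in range(-96,96,24)]+BAR[1:]
o=pickle.load(open("o.pkl","rb")); w=pickle.load(open("w1.pkl","rb"))
fs,ft,fw=o["side"],o["top"],w["wrist"]
b_s=o[("side","lockbar")][0]["region"]; b_t=o[("top","lockbar")][2]["region"]; b_w=w["lockbar"][1]["region"]
p0=[630,-253,104,-.353]
for n,v in [("w+s+t",[(fw,b_w),(fs,b_s),(ft,b_t)]),("w+t",[(fw,b_w),(ft,b_t)]),("w+s",[(fw,b_w),(fs,b_s)]),("w",[(fw,b_w)]),("s+t",[(fs,b_s),(ft,b_t)])]:
    p,c=fit(v,BAR2,p0); print(n,np.round(p,3),round(c,3))
p,c=fit([(fw,b_w),(fs,b_s),(ft,b_t)],BAR2,p0)
for n,f in(("w",fw),("s",fs),("t",ft)):
    img=f["color"][:,:,::-1].copy(); img=cv2.resize(img,None,fx=S,fy=S)
    cs,_=cv2.findContours(sil(f,BAR2,p),cv2.RETR_EXTERNAL,cv2.CHAIN_APPROX_NONE); cv2.drawContours(img,cs,-1,(0,255,0),1)
    x,y,ww,hh=cv2.boundingRect(cs[0]); img=img[max(0,y-30):y+hh+30,max(0,x-30):x+ww+30]
    k=min(1,260/img.shape[1]*1.0,600/img.shape[0]); globals()["i"+n]=cv2.resize(img,(260,550))
cv2.imwrite("pics/fit1.png",np.hstack([iw,is_ if 'is_' in globals() else globals()["is"],it]))
E
```

```text
w+s+t [ 6.30929e+02 -2.52640e+02  1.03494e+02 -3.48000e-01] 0.117
w+t [ 6.30786e+02 -2.53224e+02  1.01865e+02 -3.47000e-01] 0.091
w+s [ 6.30944e+02 -2.52745e+02  1.03725e+02 -3.47000e-01] 0.106
w [ 6.31017e+02 -2.52608e+02  1.03234e+02 -3.48000e-01] 0.043
s+t [ 6.29849e+02 -2.54040e+02  1.03726e+02 -3.53000e-01] 0.147
```

View pics/fit1.png

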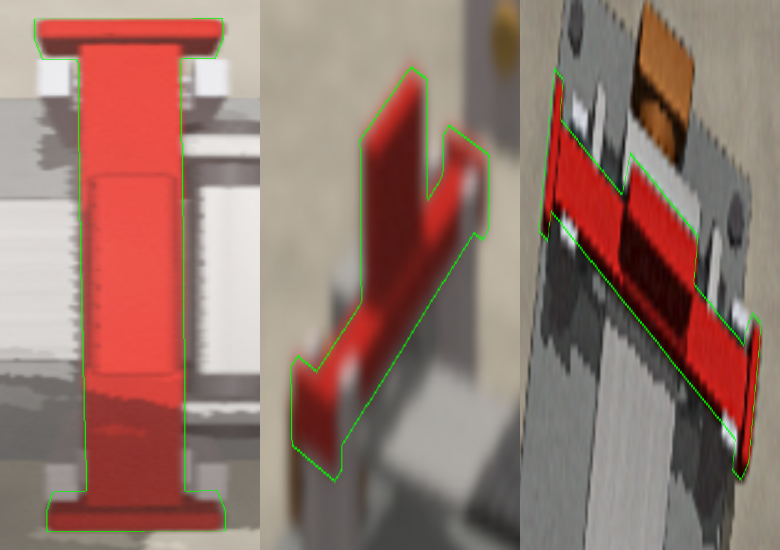

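Emit:
{"name": "play_rows", "arguments": {
  "plan": [
    {"gripper": 0.2,"dx": 0.02,"dy": 0.0003,"dz": 0,"roll": -0.006},
    {"gripper": 0.2,"dx": 0.05,"dy": 0.001,"dz": 0,"roll": -0.006},
    {"gripper": 0.2,"dx": 0.0718,"dy": 0.001,"dz": 0.005,"roll": -0.006},
    {"gripper": 0.2,"dx": 0.0718,"dy": 0.001,"dz": 0.025,"roll": -0.006},
    {"gripper": 0.2,"dx": 0.0718,"dy": 0.001,"dz": 0.055,"roll": -0.006},
    {"gripper": 0.2,"dx": 0.0718,"dy": 0.001,"dz": 0.085,"roll": -0.006},
    {"gripper": 0.2,"dx": 0.0718,"dy": 0.001,"dz": 0.107,"roll": -0.006},
    {"gripper": 0.2,"dx": 0.0718,"dy": 0.001,"dz": 0.119,"roll": -0.006},
    {"gripper": 0.2,"dx": 0.0718,"dy": 0.001,"dz": 0.119,"roll": -0.006},
    {"gripper": 0.2,"dx": 0.0718,"dy": 0.001,"dz": 0.119,"roll": -0.006}
  ]
}}

```text
clock: 4.05
tcp_pos: [631.6, -252.9, 203.3]
eef_rot: [[0.341, 0.94, 0.002], [0.94, -0.341, -0.001], [-0.001, 0.002, -1.0]]
ft_force: [0.6, 0.2, 1.3]
gripper_width: 55.0
```

```bash
python3 - <<'E'
from look import *
o=look("w2",["lockbar"])
E
```

```text
lockbar 0.56 [281.  179.9] 8658
4.15 [ 631.49886733 -253.0143502   203.37336508] [[0.3412905731041919, 0.9399555448348711, 0.0020780867143637134], [0.9399576469791113, -0.3412882441232372, -0.0013986810822144704], [-0.0006054714728021267, 0.002430670166390904, -0.9999968626184973]] [0.53914204 0.93019484 0.02692086] 55.17401519035017
```

View pics/w2.png

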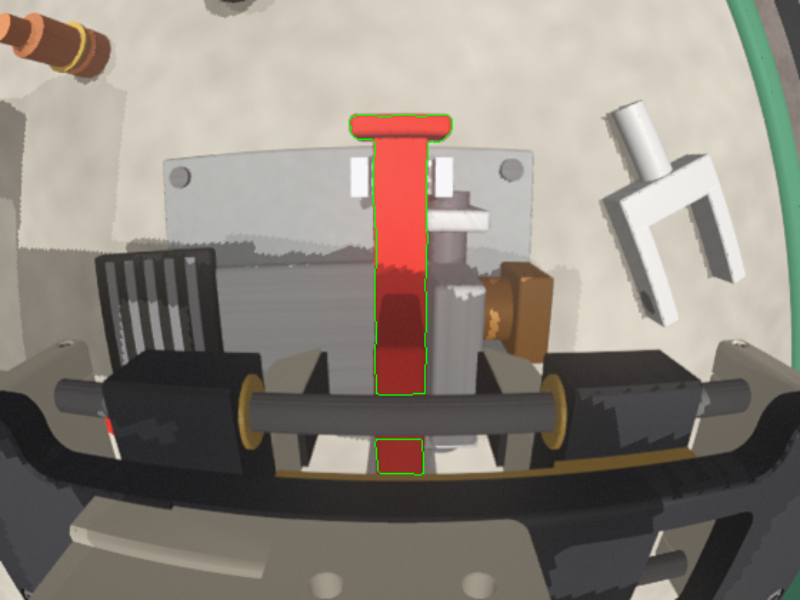

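Emit:
{"name": "play_rows", "arguments": {
  "squeeze": 40,
  "plan": [
    {"gripper": -0.4,"dx": 0,"dy": 0,"dz": 0,"roll": 0},
    {"gripper": -0.6,"dx": 0,"dy": 0,"dz": 0,"roll": 0},
    {"gripper": -1,"dx": 0,"dy": 0,"dz": 0,"roll": 0},
    {"gripper": -1,"dx": 0,"dy": 0,"dz": 0,"roll": 0},
    {"gripper": -1,"dx": 0,"dy": 0,"dz": 0,"roll": 0},
    {"gripper": -1,"dx": 0,"dy": 0,"dz": 0,"roll": 0}
  ]
}}

```text
clock: 4.9
tcp_pos: [631.4, -253.0, 203.3]
eef_rot: [[0.341, 0.94, 0.002], [0.94, -0.341, -0.001], [-0.001, 0.002, -1.0]]
ft_force: [-0.3, 0.4, 0.2]
gripper_width: 13.7
```

Emit:
{"name": "play_rows", "arguments": {
  "plan": [
    {"gripper": -1,"dx": 0,"dy": 0,"dz": -0.003,"roll": 0},
    {"gripper": -1,"dx": 0,"dy": 0,"dz": -0.01,"roll": 0},
    {"gripper": -1,"dx": 0,"dy": 0,"dz": -0.018,"roll": 0},
    {"gripper": -1,"dx": 0,"dy": 0,"dz": -0.026,"roll": 0},
    {"gripper": -1,"dx": 0,"dy": 0,"dz": -0.034,"roll": 0},
    {"gripper": -1,"dx": 0,"dy": 0,"dz": -0.042,"roll": 0},
    {"gripper": -1,"dx": 0,"dy": 0,"dz": -0.05,"roll": 0},
    {"gripper": -1,"dx": 0,"dy": 0,"dz": -0.058,"roll": 0},
    {"gripper": -1,"dx": 0,"dy": 0,"dz": -0.066,"roll": 0},
    {"gripper": -1,"dx": 0,"dy": 0,"dz": -0.07,"roll": 0},
    {"gripper": -1,"dx": 0,"dy": 0,"dz": -0.07,"roll": 0}
  ]
}}

```text
clock: 6.28
tcp_pos: [631.4, -252.9, 273.6]
eef_rot: [[0.341, 0.94, 0.002], [0.94, -0.341, -0.002], [-0.001, 0.003, -1.0]]
ft_force: [0.1, -0.9, -3.8]
gripper_width: 13.6
```

```bash
python3 - <<'E'
from look import *
o=look("w3",["lockbar"])
f=grab("side"); cv2.imwrite("pics/s3.png",cv2.resize(f["color"][60:340,120:400,::-1],None,fx=2.1,fy=2.1))
E
```

```text
lockbar 0.97 [281.3 179.2] 8842
lockbar 0.84 [ 76.9 259.2] 743
6.375 [ 631.20759627 -252.85795952  272.93670813] [[0.3412749605440688, 0.9399626202378946, 0.0012937778618858046], [0.9399633713711358, -0.3412738374869775, -0.0010140648500837764], [-0.0005116505177944428, 0.0015621787425650097, -0.9999986489047492]] [ 0.93015489 -0.31190934 -3.08692279] 14.07207438924893
```

View pics/s3.png

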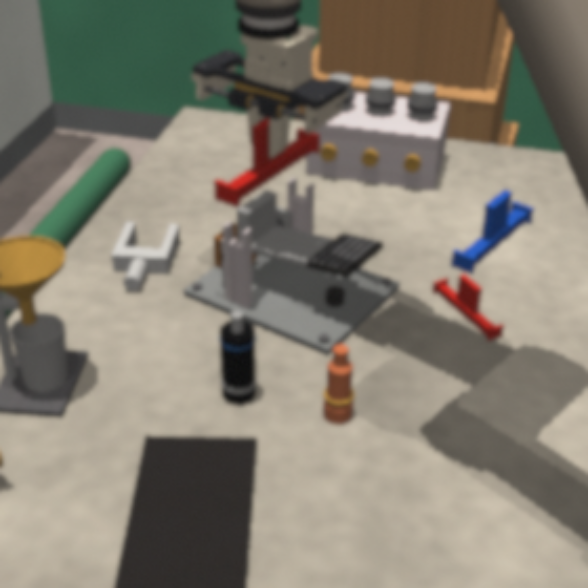

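View pics/w3.png

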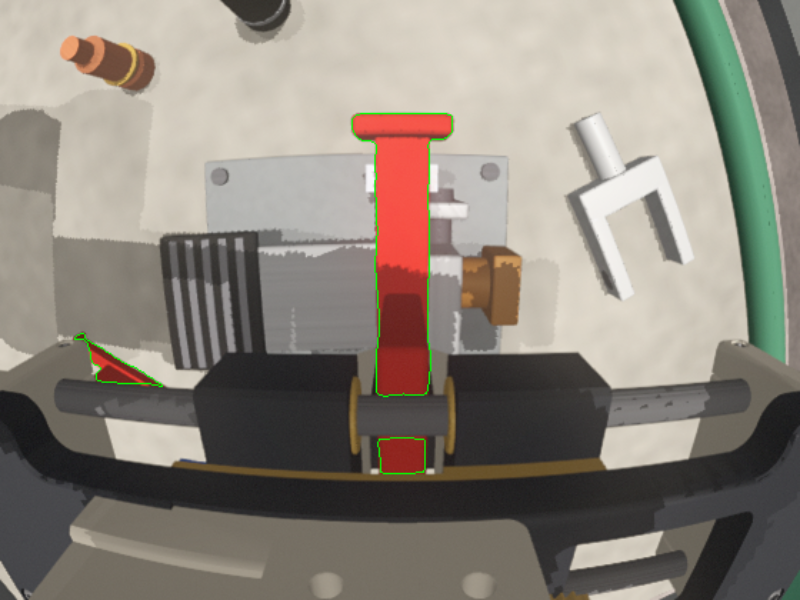

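Emit:
{"name": "play_rows", "arguments": {
  "plan": [
    {"gripper": -1,"dx": 0.008,"dy": -0.004,"dz": -0.01,"roll": -0.01},
    {"gripper": -1,"dx": 0.025,"dy": -0.012,"dz": -0.018,"roll": -0.034},
    {"gripper": -1,"dx": 0.052,"dy": -0.024,"dz": -0.018,"roll": -0.07},
    {"gripper": -1,"dx": 0.085,"dy": -0.039,"dz": -0.018,"roll": -0.115},
    {"gripper": -1,"dx": 0.12,"dy": -0.055,"dz": -0.018,"roll": -0.162},
    {"gripper": -1,"dx": 0.155,"dy": -0.072,"dz": -0.018,"roll": -0.209},
    {"gripper": -1,"dx": 0.19,"dy": -0.088,"dz": -0.018,"roll": -0.256},
    {"gripper": -1,"dx": 0.225,"dy": -0.104,"dz": -0.018,"roll": -0.303},
    {"gripper": -1,"dx": 0.26,"dy": -0.12,"dz": -0.018,"roll": -0.35},
    {"gripper": -1,"dx": 0.295,"dy": -0.136,"dz": -0.018,"roll": -0.398},
    {"gripper": -1,"dx": 0.33,"dy": -0.152,"dz": -0.018,"roll": -0.445},
    {"gripper": -1,"dx": 0.362,"dy": -0.167,"dz": -0.018,"roll": -0.488},
    {"gripper": -1,"dx": 0.39,"dy": -0.18,"dz": -0.018,"roll": -0.526},
    {"gripper": -1,"dx": 0.41,"dy": -0.189,"dz": -0.018,"roll": -0.553},
    {"gripper": -1,"dx": 0.42,"dy": -0.194,"dz": -0.018,"roll": -0.566},
    {"gripper": -1,"dx": 0.4227,"dy": -0.1951,"dz": -0.018,"roll": -0.57},
    {"gripper": -1,"dx": 0.4227,"dy": -0.1951,"dz": -0.018,"roll": -0.57}
  ]
}}

```text
clock: 8.55
tcp_pos: [592.2, 210.4, 290.3]
eef_rot: [[-0.219, 0.976, 0.001], [0.976, 0.219, -0.001], [-0.002, 0.001, -1.0]]
ft_force: [-0.0, -0.8, -3.3]
gripper_width: 13.7
```

```bash
python3 - <<'E'
from look import *
o=look("w4",["mat"])
for n in("side","top"):
  f=grab(n); cv2.imwrite(f"pics/{n}4.png",f["color"][:,:,::-1])
E
```

```text
mat 0.98 [259.2 160. ] 12279
8.65 [592.28008768 210.14277981 290.33253278] [[-0.2185913317612687, 0.9758159348506641, 0.001044495265540581], [0.9758155056840493, 0.21859250847970668, -0.0011891606840637935], [-0.0013887207847970374, 0.0007592944581204248, -0.9999987474624695]] [-0.04092476 -0.06177499 -4.00797158] 13.880684970409918
```

View pics/w4.png

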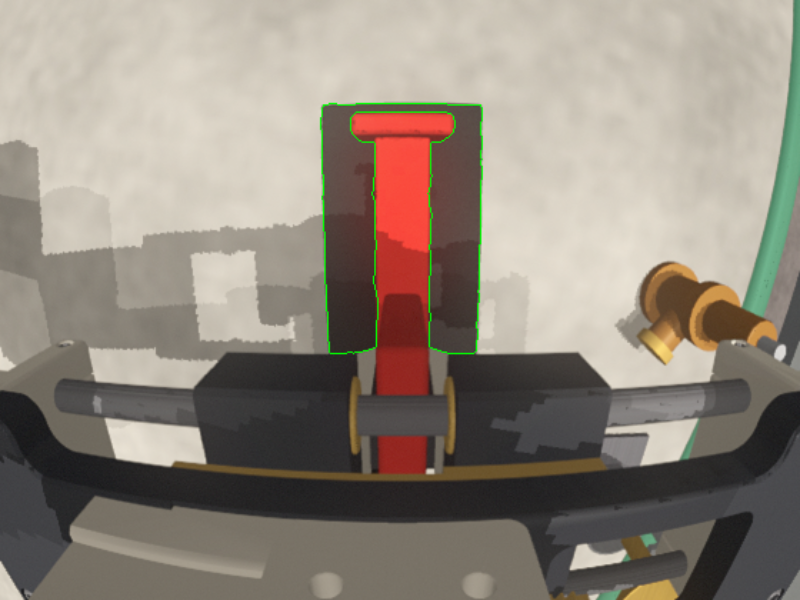

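View pics/side4.png

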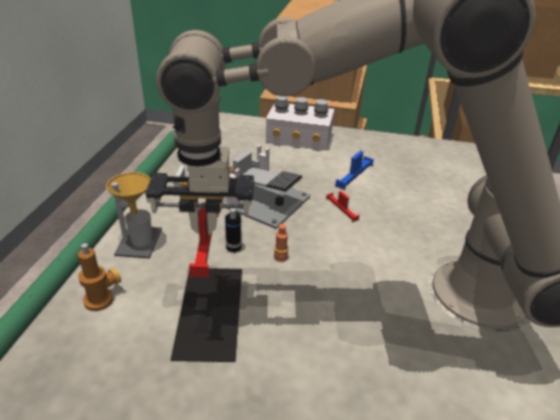

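Emit:
{"name": "play_rows", "arguments": {
  "plan": [
    {"gripper": -1,"dx": 0,"dy": 0,"dz": 0.008,"roll": 0},
    {"gripper": -1,"dx": 0,"dy": 0,"dz": 0.028,"roll": 0},
    {"gripper": -1,"dx": 0,"dy": 0,"dz": 0.055,"roll": 0},
    {"gripper": -1,"dx": 0,"dy": 0,"dz": 0.085,"roll": 0},
    {"gripper": -1,"dx": 0,"dy": 0,"dz": 0.115,"roll": 0},
    {"gripper": -1,"dx": 0,"dy": 0,"dz": 0.143,"roll": 0},
    {"gripper": -1,"dx": 0,"dy": 0,"dz": 0.163,"roll": 0},
    {"gripper": -1,"dx": 0,"dy": 0,"dz": 0.174,"roll": 0},
    {"gripper": -1,"dx": 0,"dy": 0,"dz": 0.178,"roll": 0},
    {"gripper": -1,"dx": 0,"dy": 0,"dz": 0.181,"roll": 0},
    {"gripper": -1,"dx": 0,"dy": 0,"dz": 0.181,"roll": 0}
  ]
}}

```text
clock: 10.12
tcp_pos: [592.7, 210.1, 109.9]
eef_rot: [[-0.219, 0.976, 0.002], [0.976, 0.219, -0.001], [-0.001, 0.002, -1.0]]
ft_force: [-0.3, -0.7, -3.5]
gripper_width: 13.7
```

Emit:
{"name": "play_rows", "arguments": {
  "plan": [
    {"gripper": -1,"dx": 0,"dy": 0,"dz": 0.001,"roll": 0},
    {"gripper": -1,"dx": 0,"dy": 0,"dz": 0.002,"roll": 0},
    {"gripper": -1,"dx": 0,"dy": 0,"dz": 0.0025,"roll": 0},
    {"gripper": -1,"dx": 0,"dy": 0,"dz": 0.0025,"roll": 0}
  ]
}}

```text
clock: 10.62
tcp_pos: [592.7, 210.1, 107.3]
eef_rot: [[-0.219, 0.976, 0.002], [0.976, 0.219, -0.001], [-0.001, 0.002, -1.0]]
ft_force: [0.5, -0.7, -2.9]
gripper_width: 13.6
```

Emit:
{"name": "play_rows", "arguments": {
  "plan": [
    {"gripper": -1,"dx": 0,"dy": 0,"dz": 0.0007,"roll": 0},
    {"gripper": -1,"dx": 0,"dy": 0,"dz": 0.0015,"roll": 0},
    {"gripper": -1,"dx": 0,"dy": 0,"dz": 0.0015,"roll": 0}
  ]
}}

```text
clock: 11.0
tcp_pos: [592.6, 210.1, 105.7]
eef_rot: [[-0.219, 0.976, 0.002], [0.976, 0.219, -0.001], [-0.001, 0.001, -1.0]]
ft_force: [-0.3, 0.7, -2.7]
gripper_width: 13.7
```

Emit:
{"name": "play_rows", "arguments": {
  "plan": [
    {"gripper": -1,"dx": 0,"dy": 0,"dz": 0.0007,"roll": 0},
    {"gripper": -1,"dx": 0,"dy": 0,"dz": 0.0015,"roll": 0},
    {"gripper": -1,"dx": 0,"dy": 0,"dz": 0.0015,"roll": 0}
  ]
}}

```text
clock: 11.38
tcp_pos: [592.6, 210.1, 104.3]
eef_rot: [[-0.219, 0.976, 0.002], [0.976, 0.219, -0.001], [-0.001, 0.002, -1.0]]
ft_force: [-0.6, -0.6, -2.5]
gripper_width: 13.7
```

Emit:
{"name": "play_rows", "arguments": {
  "plan": [
    {"gripper": -1,"dx": 0,"dy": 0,"dz": 0.0007,"roll": 0},
    {"gripper": -1,"dx": 0,"dy": 0,"dz": 0.0015,"roll": 0},
    {"gripper": -1,"dx": 0,"dy": 0,"dz": 0.0015,"roll": 0}
  ]
}}

```text
clock: 11.75
tcp_pos: [592.7, 210.1, 104.2]
eef_rot: [[-0.219, 0.976, 0.002], [0.976, 0.219, -0.001], [-0.001, 0.002, -1.0]]
ft_force: [-3.9, -2.2, 7.7]
gripper_width: 13.8
```

Emit:
{"name": "play_rows", "arguments": {
  "plan": [
    {"gripper": -0.65,"dx": 0,"dy": 0,"dz": -0.0005,"roll": 0},
    {"gripper": -0.4,"dx": 0,"dy": 0,"dz": -0.0005,"roll": 0},
    {"gripper": -0.1,"dx": 0,"dy": 0,"dz": -0.0005,"roll": 0},
    {"gripper": -0.1,"dx": 0,"dy": 0,"dz": -0.0005,"roll": 0},
    {"gripper": -0.1,"dx": 0,"dy": 0,"dz": -0.0005,"roll": 0}
  ]
}}

```text
clock: 12.38
tcp_pos: [592.6, 210.1, 104.6]
eef_rot: [[-0.219, 0.976, 0.002], [0.976, 0.219, -0.001], [-0.001, 0.002, -1.0]]
ft_force: [0.0, 0.7, 0.4]
gripper_width: 41.1
```

```bash
python3 - <<'E'
from look import *
o=look("w5",["lockbar"])
E
```

```text
lockbar 0.65 [280.9 177.5] 8783
12.475 [592.6372295  210.09392025 104.65016453] [[-0.2187709687576946, 0.9757736533078157, 0.0022451590452510386], [0.9757753691832775, 0.2187732626054708, -0.0008297374262286214], [-0.0013008166890750973, 0.0020092484357045466, -0.9999971353942295]] [-0.29974631 -0.7390143  -0.47885356] 41.216069768381686
```

View pics/w5.png

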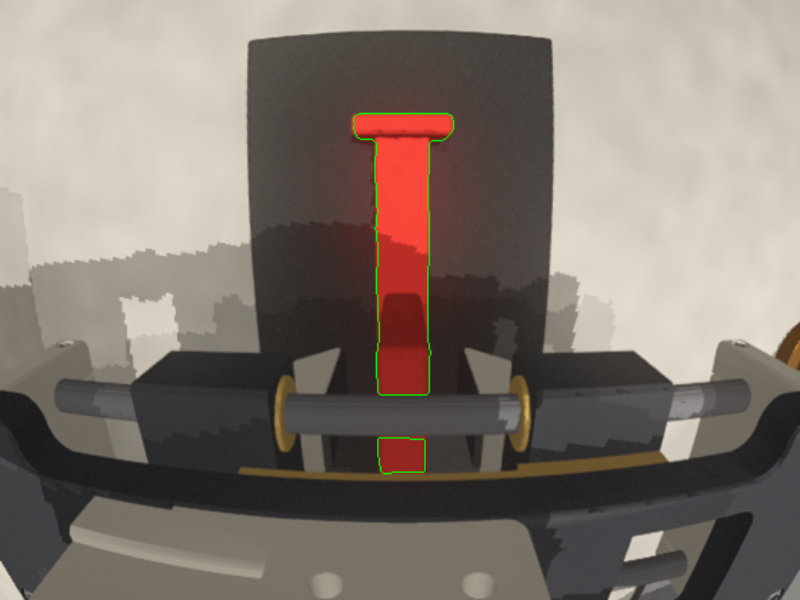

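Emit:
{"name": "play_rows", "arguments": {
  "plan": [
    {"gripper": -0.1,"dx": 0,"dy": 0,"dz": -0.006,"roll": 0},
    {"gripper": -0.1,"dx": 0,"dy": 0,"dz": -0.024,"roll": 0},
    {"gripper": -0.1,"dx": 0,"dy": 0,"dz": -0.05,"roll": 0},
    {"gripper": -0.1,"dx": 0,"dy": 0,"dz": -0.08,"roll": 0},
    {"gripper": -0.1,"dx": 0,"dy": 0,"dz": -0.115,"roll": 0},
    {"gripper": -0.1,"dx": 0,"dy": 0,"dz": -0.15,"roll": 0},
    {"gripper": -0.1,"dx": 0,"dy": 0,"dz": -0.18,"roll": 0},
    {"gripper": -0.1,"dx": 0,"dy": 0,"dz": -0.198,"roll": 0},
    {"gripper": -0.1,"dx": 0,"dy": 0,"dz": -0.2,"roll": 0}
  ]
}}

```text
clock: 13.6
tcp_pos: [592.5, 210.4, 307.5]
eef_rot: [[-0.219, 0.976, 0.007], [0.976, 0.219, 0.0], [-0.001, 0.007, -1.0]]
ft_force: [0.2, 0.4, -0.1]
gripper_width: 41.5
```

```bash
python3 - <<'E'
from look import *
o=look("w6",["lockbar","mat"])
f=grab("side"); m=masks_of("side","lockbar"); [print("side",q["confidence"],q["location"]) for q in m]
cv2.imwrite("pics/side6.png",f["color"][:,:,::-1])
BAR2=[box(-10,10,y,y+24,0,20) for y in range(-96,96,24)]+BAR[1:]
best=min(m,key=lambda q:abs(q["location"][0]-210)+abs(q["location"][1]-310))
print("bar side", *fit([(f,best["region"])],BAR2,[592.6,210,6,.2205]))
# pad
O=pickle.load(open("o.pkl","rb")); W=pickle.load(open("w1.pkl","rb"))
c=np.array
tp=c([480,312]),c([552,333]),c([538,385]),c([467,361])
wp=c([192,131]),c([278,126]),c([281,249]),c([196,252])
t=np.mean(tp,0)/1.9+[90,20]; w=np.mean(wp,0)/800*560
print(t,w,"tri pad",tri((O["top"],t),(W["wrist"],w)),"top z98",atz(O["top"],t,98),"w z98",atz(W["wrist"],w,98))
E
```

```text
mat 0.72 [271.6 166.5] 17701
13.75 [591.86453761 210.18572243 304.28526963] [[-0.21877638749251815, 0.9757739171538116, 0.0014679502818962349], [0.9757741495843658, 0.2187779554126825, -0.0010075854079050115], [-0.0013043307216592307, 0.0012119520423178726, -0.9999984149455518]] [1.01878893 0.1906541  0.68371614] 41.422299703077684
side 0.86 [356.6, 168.9]
side 0.8 [210.8, 307.1]
side 0.68 [233.9, 233.2]
side 0.61 [344.5, 203.3]
bar side [5.93109700e+02 2.10662283e+02 4.42416670e+00 2.20378055e-01] 0.06989088764376294
[358.02631579 203.02631579] [165.725 132.65 ] tri pad [ 516.10941372 -214.70447174   88.16133345] top z98 [ 514.60748179 -214.47434388   98.        ] w z98 [ 520.20248122 -214.80646661   98.        ]
```

View pics/side6.png

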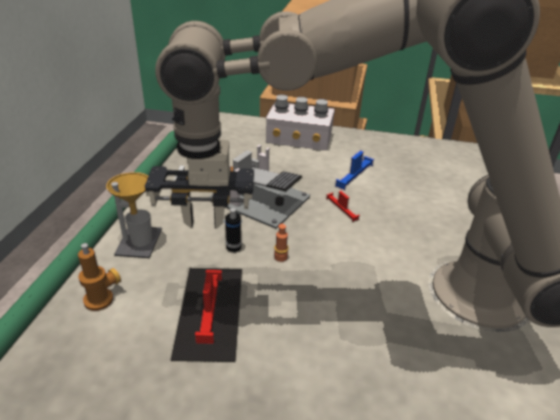

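Emit:
{"name": "play_rows", "arguments": {
  "plan": [
    {"gripper": -1,"dx": -0.012,"dy": -0.005,"dz": 0,"roll": -0.03},
    {"gripper": -1,"dx": -0.038,"dy": -0.016,"dz": 0,"roll": -0.1},
    {"gripper": -1,"dx": -0.075,"dy": -0.032,"dz": 0,"roll": -0.19},
    {"gripper": -1,"dx": -0.115,"dy": -0.049,"dz": 0,"roll": -0.29},
    {"gripper": -1,"dx": -0.155,"dy": -0.066,"dz": 0,"roll": -0.39},
    {"gripper": -1,"dx": -0.195,"dy": -0.083,"dz": 0,"roll": -0.49},
    {"gripper": -1,"dx": -0.235,"dy": -0.1,"dz": 0,"roll": -0.59},
    {"gripper": -1,"dx": -0.275,"dy": -0.117,"dz": 0,"roll": -0.69},
    {"gripper": -1,"dx": -0.315,"dy": -0.133,"dz": 0,"roll": -0.8},
    {"gripper": -1,"dx": -0.35,"dy": -0.148,"dz": 0,"roll": -0.89},
    {"gripper": -1,"dx": -0.378,"dy": -0.16,"dz": 0,"roll": -0.96},
    {"gripper": -1,"dx": -0.393,"dy": -0.1665,"dz": 0.01,"roll": -1.0},
    {"gripper": -1,"dx": -0.396,"dy": -0.168,"dz": 0.03,"roll": -1.0},
    {"gripper": -1,"dx": -0.396,"dy": -0.168,"dz": 0.055,"roll": -1.0},
    {"gripper": -1,"dx": -0.396,"dy": -0.168,"dz": 0.07,"roll": -1.0},
    {"gripper": -1,"dx": -0.396,"dy": -0.168,"dz": 0.07,"roll": -1.0}
  ]
}}

```text
clock: 15.85
tcp_pos: [514.2, -212.8, 232.9]
eef_rot: [[-0.939, 0.343, -0.002], [0.343, 0.939, 0.0], [0.002, -0.0, -1.0]]
ft_force: [0.3, 0.6, -0.3]
gripper_width: 0.3
```

```bash
python3 - <<'E'
from look import *
o=look("w7",["treadle_pad"])
f=o["wrist"]; s=monitor.state()
f2=grab("side"); cv2.imwrite("pics/side7.png",f2["color"][:,:,::-1])
E
```

```text
treadle_pad 0.84 [280.7 216.5] 7492
15.95 [ 514.89449055 -213.12283494  234.675965  ] [[-0.9393527234333793, 0.3429509609621549, 0.0010485005616821341], [0.3429492089734113, 0.9393526673451092, -0.0015512627565883574], [-0.001516918852405709, -0.001097600456924993, -0.9999982471136798]] [0.10321355 0.04586859 0.35125548] 0.7198134579864081
```

View pics/w7.png

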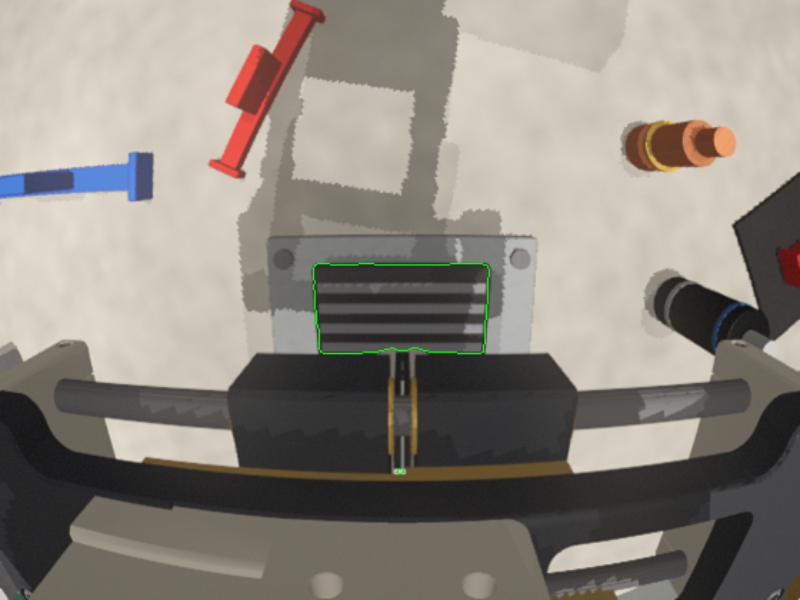

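View pics/side7.png

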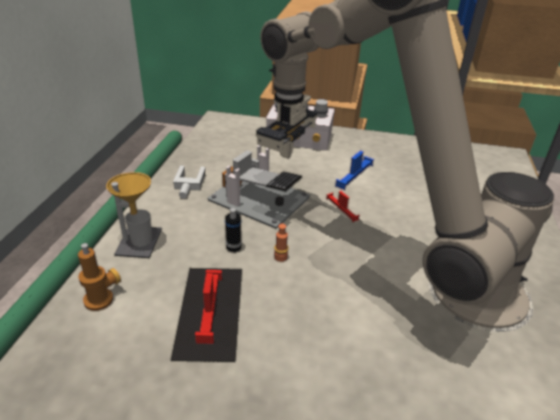

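```bash
python3 - <<'E'
from look import *
o=pickle.load(open("w7.pkl","rb")); f=o["wrist"]
e=atz(f,(281.4,184.8),101); print(e); t=np.array([514.9,-213.1,101]); x=np.array([-.939,.343,0])
print("edge along tool x from tcp",(e-t)@x,"lateral",(e-t)@np.array([.343,.939,0]))
E
```

```text
[ 486.25260121 -201.38271781  101.        ]
edge along tool x from tcp 30.918935257713983 lateral 1.1764701884437925
```

Emit:
{"name": "play_rows", "arguments": {
  "plan": [
    {"gripper": -1,"dx": 0,"dy": 0,"dz": 0.01,"roll": 0},
    {"gripper": -1,"dx": 0,"dy": 0,"dz": 0.035,"roll": 0},
    {"gripper": -1,"dx": 0,"dy": 0,"dz": 0.055,"roll": 0},
    {"gripper": -1,"dx": 0,"dy": 0,"dz": 0.065,"roll": 0},
    {"gripper": -1,"dx": 0,"dy": 0,"dz": 0.072,"roll": 0},
    {"gripper": -1,"dx": 0,"dy": 0,"dz": 0.079,"roll": 0},
    {"gripper": -1,"dx": 0,"dy": 0,"dz": 0.086,"roll": 0},
    {"gripper": -1,"dx": 0,"dy": 0,"dz": 0.093,"roll": 0},
    {"gripper": -1,"dx": 0,"dy": 0,"dz": 0.1,"roll": 0},
    {"gripper": -1,"dx": 0,"dy": 0,"dz": 0.1,"roll": 0}
  ]
}}

```text
clock: 17.25
tcp_pos: [514.6, -213.2, 135.6]
eef_rot: [[-0.939, 0.343, 0.0], [0.343, 0.939, -0.002], [-0.001, -0.001, -1.0]]
ft_force: [-6.0, 2.4, 8.8]
gripper_width: 0.5
```

Emit:
{"name": "play_rows", "arguments": {
  "plan": [
    {"gripper": -1,"dx": 0,"dy": 0,"dz": 0.003,"roll": 0},
    {"gripper": -1,"dx": 0,"dy": 0,"dz": 0.006,"roll": 0},
    {"gripper": -1,"dx": 0,"dy": 0,"dz": 0.008,"roll": 0},
    {"gripper": -1,"dx": 0,"dy": 0,"dz": 0.008,"roll": 0}
  ]
}}

```text
clock: 17.75
tcp_pos: [514.6, -213.2, 128.9]
eef_rot: [[-0.939, 0.343, 0.001], [0.343, 0.939, -0.002], [-0.002, -0.002, -1.0]]
ft_force: [-4.3, 2.1, 10.4]
gripper_width: 0.2
```

Emit:
{"name": "play_rows", "arguments": {
  "plan": [
    {"gripper": -1,"dx": 0,"dy": 0,"dz": 0.002,"roll": 0},
    {"gripper": -1,"dx": 0,"dy": 0,"dz": 0.004,"roll": 0},
    {"gripper": -1,"dx": 0,"dy": 0,"dz": 0.004,"roll": 0}
  ]
}}

```text
clock: 18.12
tcp_pos: [514.7, -213.2, 126.3]
eef_rot: [[-0.94, 0.343, 0.002], [0.342, 0.94, -0.003], [-0.003, -0.002, -1.0]]
ft_force: [-3.3, 2.2, 10.7]
gripper_width: 0.5
```

Emit:
{"name": "play_rows", "arguments": {
  "plan": [
    {"gripper": -1,"dx": 0,"dy": 0,"dz": 0.001,"roll": 0},
    {"gripper": -1,"dx": 0,"dy": 0,"dz": 0.002,"roll": 0},
    {"gripper": -1,"dx": 0,"dy": 0,"dz": 0.002,"roll": 0}
  ]
}}

```text
clock: 18.5
tcp_pos: [514.7, -213.2, 125.7]
eef_rot: [[-0.94, 0.342, 0.003], [0.342, 0.94, -0.003], [-0.004, -0.002, -1.0]]
ft_force: [-5.6, 2.4, 10.1]
gripper_width: 0.2
```

Emit:
{"name": "play_rows", "arguments": {
  "plan": [
    {"gripper": -1,"dx": 0,"dy": 0,"dz": 0.003,"roll": 0},
    {"gripper": -1,"dx": 0,"dy": 0,"dz": 0.005,"roll": 0},
    {"gripper": -1,"dx": 0,"dy": 0,"dz": 0.005,"roll": 0}
  ]
}}

```text
clock: 18.88
tcp_pos: [514.8, -213.2, 123.8]
eef_rot: [[-0.94, 0.342, 0.004], [0.342, 0.94, -0.004], [-0.006, -0.003, -1.0]]
ft_force: [-7.9, 4.7, 23.7]
gripper_width: 0.6
```

Emit:
{"name": "play_rows", "arguments": {
  "plan": [
    {"gripper": -1,"dx": 0,"dy": 0,"dz": 0.0032,"roll": 0},
    {"gripper": -1,"dx": 0,"dy": 0,"dz": 0.0032,"roll": 0},
    {"gripper": -1,"dx": 0,"dy": 0,"dz": 0.0032,"roll": 0},
    {"gripper": -1,"dx": 0,"dy": 0,"dz": 0.0032,"roll": 0},
    {"gripper": -1,"dx": 0,"dy": 0,"dz": 0.0032,"roll": 0},
    {"gripper": -1,"dx": 0,"dy": 0,"dz": 0.0032,"roll": 0},
    {"gripper": -1,"dx": 0,"dy": 0,"dz": 0.0032,"roll": 0},
    {"gripper": -1,"dx": 0,"dy": 0,"dz": 0.0032,"roll": 0},
    {"gripper": -1,"dx": 0,"dy": 0,"dz": 0.0032,"roll": 0},
    {"gripper": -1,"dx": 0,"dy": 0,"dz": 0.0032,"roll": 0}
  ]
}}

```text
clock: 20.12
tcp_pos: [514.8, -213.2, 123.8]
eef_rot: [[-0.94, 0.342, 0.006], [0.342, 0.94, -0.006], [-0.007, -0.003, -1.0]]
ft_force: [-10.0, 3.4, 24.0]
gripper_width: 0.4
```

```bash
python3 - <<'E'
from look import *
f=grab("side"); s=monitor.state(); print(s["clock"],s["tcp_pos"],s["ft_force"])
a=f["color"][100:260,180:420,::-1]; cv2.imwrite("pics/s8.png",cv2.resize(a,None,fx=3,fy=3))
o=pickle.load(open("o.pkl","rb"));
E
```

```text
20.175 [ 514.74901938 -213.14424127  123.76018504] [-9.57992787  4.49172818 25.44350324]
```

View pics/s8.png

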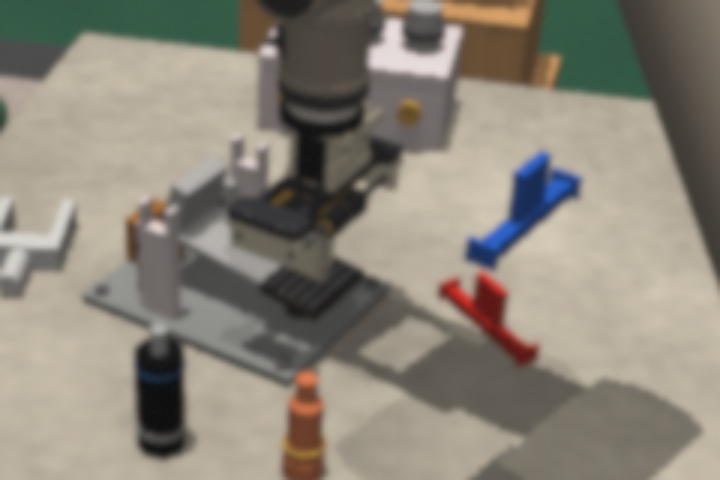

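Emit:
{"name": "play_rows", "arguments": {
  "plan": [
    {"gripper": -1,"dx": 0,"dy": 0,"dz": 0.0032,"roll": 0},
    {"gripper": -1,"dx": 0,"dy": 0,"dz": 0.0,"roll": 0},
    {"gripper": -1,"dx": 0,"dy": 0,"dz": -0.008,"roll": 0},
    {"gripper": -1,"dx": 0,"dy": 0,"dz": -0.018,"roll": 0},
    {"gripper": -1,"dx": 0,"dy": 0,"dz": -0.028,"roll": 0},
    {"gripper": -1,"dx": 0,"dy": 0,"dz": -0.038,"roll": 0},
    {"gripper": -1,"dx": 0,"dy": 0,"dz": -0.048,"roll": 0},
    {"gripper": -1,"dx": 0,"dy": 0,"dz": -0.065,"roll": 0},
    {"gripper": -1,"dx": 0,"dy": 0,"dz": -0.09,"roll": 0},
    {"gripper": -1,"dx": 0,"dy": 0,"dz": -0.12,"roll": 0},
    {"gripper": -1,"dx": 0,"dy": 0,"dz": -0.135,"roll": 0},
    {"gripper": -1,"dx": 0,"dy": 0,"dz": -0.14,"roll": 0},
    {"gripper": -1,"dx": 0,"dy": 0,"dz": -0.14,"roll": 0},
    {"gripper": -1,"dx": 0,"dy": 0,"dz": -0.14,"roll": 0}
  ]
}}

```text
clock: 21.92
tcp_pos: [513.6, -212.2, 262.6]
eef_rot: [[-0.94, 0.342, 0.004], [0.342, 0.94, -0.004], [-0.005, -0.003, -1.0]]
ft_force: [0.7, -0.1, -0.0]
gripper_width: 0.4
```

```bash
python3 - <<'E'
from look import *
s=monitor.state(); print(s["clock"],s["tcp_pos"],s["ft_force"])
f=grab("side"); o=pickle.load(open("o.pkl","rb"))
b=f["color"][110:260,160:330,::-1]; a=o["side"]["color"][110:260,160:330,::-1]
cv2.imwrite("pics/s9.png",cv2.resize(np.hstack([a,b]),None,fx=2.3,fy=2.3)); cv2.imwrite("pics/s9f.png",f["color"][:,:,::-1])
m=masks_of("side","lockbar")
BAR2=[box(-10,10,y,y+24,0,20) for y in range(-96,96,24)]+BAR[1:]
best=min(m,key=lambda q:abs(q["location"][0]-210)+abs(q["location"][1]-310))
print("bar side", *fit([(f,best["region"])],BAR2,[592.6,210,6,.2205]))
for n in("snubber","transducer"): print(n,o[("side",n)][0]["location"],masks_of("side",n)[0]["location"])
E
```

```text
21.925 [ 513.59890395 -212.19401951  262.6167363 ] [ 0.68117707 -0.05252297 -0.02996414]
bar side [ 5.95373765e+02  2.04989188e+02 -7.27754447e-01  2.31493535e-01] 0.094224361347649
snubber [282.0, 242.6] [281.5, 245.8]
transducer [234.5, 232.0] [232.4, 232.9]
```

View pics/s9.png

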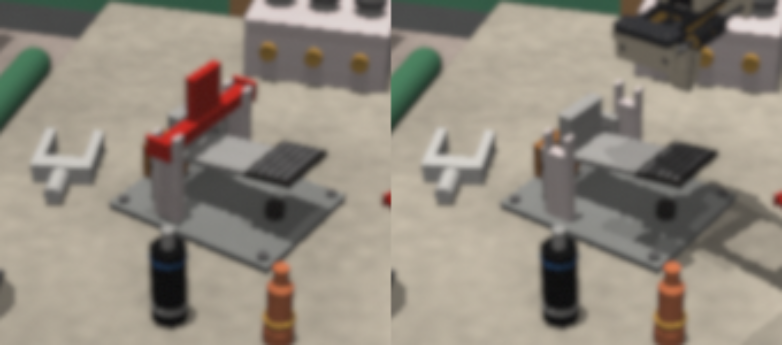

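View pics/s9f.png

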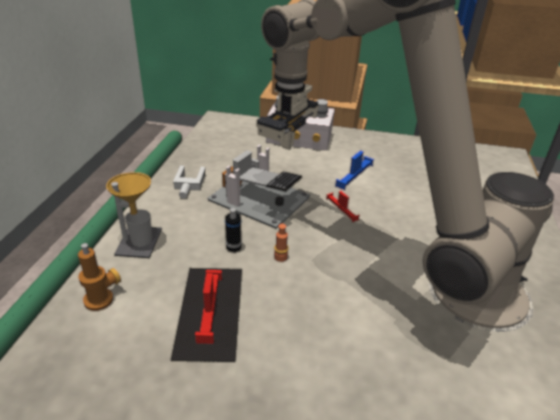

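```bash
python3 -c "
from station import ticket; print(ticket.hand_in())"
```

```text
the job is handed in; nothing more can be done
None
```

I lifted the larger red bar level out of its brackets and set it down handle-up on the mat. I then pressed the treadle to its stop, let it spring back and handed the job in at about 22 s. No verdict came back.

- **Bar:** After release, the side-camera fit put it within about 2 mm of the mat centre and at the mat's angle. The last side picture shows it standing upright in the same place. A final fit from that view alone came out about 6 mm off in y and 5 mm low. I put that down to mask noise, because the picture had not visibly changed.
- **Treadle:** At the stop the force jumped from about 10 N to 24 N. The fingertip was at 57.8 mm, about 40 mm below the rest height, and stayed there for 1.25 s. The last picture shows the pedal back up at its starting height, judged by eye and not measured as an angle.
- **Snubber and transducer:** Both are upright and look unmoved. The networks' marks differ by 2–3 pixels from the start, which is within their usual scatter.
- **Robot:** At hand-in the arm was clear of everything, with the force reading under 1 N.

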